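Turn the battery tray round, slide it into its charging cradle and close the retaining bar

TASK

The battery tray on the bench lies the wrong way round: its wide red plate, which cannot pass between the rails, faces the charging cradle. Turn the tray end for end and slide it, tapered nose first, between the cradle's aluminium rails until the red plate is fully home against the rail ends; then swing the yellow retaining bar fully shut across the plate. Keep the tray upright, and leave the meter, switch box and mug where they are.

Things in the scene. Friction and masses are not known exactly. Their poses are not given: they have to be found in the camera images.
- tray: Loose battery tray, 0.3 to 0.6 kg, 151 mm long. Origin: centre of underside; +x towards its tapered nose, z up. Starts with the nose roughly away from the cradle (up to 45 degrees off exactly wrong way round). Grey base plate 6 mm thick, 100 mm wide from x=-70 to +55, tapering to the nose. On it a black tub 120 x 74 mm, top at z=28, with six blue and green cells.
- tray_handle (a point): Centre of the orange handle bar over the middle of the tray, 54 mm above its underside; axes as the tray's. The bar runs along x, 84 mm long, 14 mm thick along y (pinch it across y), from z=44 to 64 mm, on two thin posts at x=+-36 mm.
- tray_nose (a point): Middle of the tray's nose edge (72 mm wide), at tray x=+75, z=3 mm; axes as the tray's.
- tray_plate (a point): Middle of the outer face of the tray's upright red plate, at tray x=-76, z=21 mm; axes as the tray's. The plate is 124 mm wide, 6 mm thick (x=-76 to -70), 42 mm high: too wide for the rails.
- cradle: Charging cradle fixed to the bench. Origin on the bench midway between its rails; +x is the way the tray is pushed in, z up. Two aluminium rails along x, from x=-70 to +80 mm, no floor (the tray slides on the bench). Behind, at x=80 to 150, a blue housing 130 mm wide, 70 mm high. With the tray home (red plate touching the rail ends) tray origin and axes coincide with the cradle's.
- cradle_mouth (a point): Middle of the mouth between the rail ends, at cradle x=-70, z=8.5 mm; axes as the cradle's. Rail side walls stand 106 mm apart inside, 7 mm thick, 17 mm high; lips at z=12 to 17 mm reach inwards over the tray's base plate, leaving 82 mm between them (the tray cannot be dropped in).
- bar_post (a point): Top of the retaining bar's pivot post beside the mouth, at cradle x=-85, y=-84, z=36 mm (radius 8 mm); axes as the cradle's. It stands on a 12 mm high bracket, cradle x=-95 to -40, y=-94 to -70 mm.
- retainer (a joint): Yellow retaining bar's angle about its upright pivot, rad: 0 = fully shut on its stop, along the cradle's +y across the mouth, 4 mm outside the red plate of a home tray. Grows anticlockwise from above; 1.57 points along the cradle's -x, beside the tray's way in. Starts at 1.6 to 2.1, limit 2.4. Stays where left; about 1 N near its tip moves it.
- bar_pivot (a point): Point on the retaining bar's pivot axis, 23 mm above the bench; its y axis points along the bar to its tip. The bar is 10 mm thick, from z=15 to 31 mm, with a hub of radius 11 mm round the pivot.
- bar_tip (a point): Middle of the free end of the retaining bar, 125 mm from the pivot axis, 23 mm above the bench; axes as bar_pivot.
- meter: Bystander: yellow handheld meter lying flat, 150 x 75 x 44 mm; origin under its centre, x along its length.
- switchbox: Bystander: black switch box with six brass knobs, 110 x 80 x 59 mm; origin under its centre, x along its length.
- mug: Bystander: blue mug, radius 40 mm, 90 mm high, handle to its +y; origin under its centre. The bystanders leave the tray room to turn on the spot, and leave the way from the tray to the cradle's mouth and the bar's sweep clear.

How it is judged:
On the way, in this order (a step that is already met when the one before it is completed fails the run):
1. the tray is fully home between the rails, nose first (x of tray in the frame of cradle between -0.006 and 0.006 m and y of tray in the frame of cradle between -0.006 and 0.006 m and z of tray in the frame of cradle between -0.005 and 0.006 m and x of tray_nose in the frame of cradle above 0.06 m and angle between the x axis of tray and the x axis of cradle, either way round below 0.08 rad and angle between tray's own z axis and vertical below 0.06 rad), for 0.2 s.
2. the retaining bar is shut across the red plate (value of joint retainer below 0.1 rad), for 0.2 s.
At the end, for the whole second after the job is handed in: The tray is between the rails, nose first, flat on the bench, its origin within 6 mm of the cradle's along each axis (5 mm downwards) and turned less than 0.08 rad from it; the retaining bar is within 0.1 rad of shut; the tray is at rest (all of step 1 and value of joint retainer below 0.1 rad and linear speed of tray below 0.01 m/s); the robot touches nothing.
It fails at once if the tray is tipped by more than 40 degrees (angle between tray's own z axis and vertical above 0.7 rad).
It fails at once if the meter is moved by more than 30 mm (distance of meter from where it was at the start of the episode above 0.03 m).
It fails at once if the switch box is moved by more than 30 mm (distance of switchbox from where it was at the start of the episode above 0.03 m).
It fails at once if the mug is moved by more than 30 mm (distance of mug from where it was at the start of the episode above 0.03 m).
It also fails if it takes over 72 s, if anything falls off the work surface, if the arm or the gripper's body presses on something with over 40 N, if the wrist force passes 120 N, or if a joint passes its speed limit or range.

ROBOT

A 6-joint arm with a two-finger parallel gripper is mounted at the origin on the work surface. World frame = base frame: x ahead of the robot, y to its left, z up, the work surface at z = 0. Lengths are in m, angles in rad, forces in N, time in s.
With the tool pointing down it reaches from about 0.375 to 0.9 m from the base axis. Payload 3.1 kg.
Tool frame: the origin (TCP) lies on the centre line of the jaws, within the pads' length; the fingertips stand 14 mm ahead of it and the grasp point (between the pads) lies 5 mm behind it; y points along the fingers, z is the direction in which the jaws open and shut, and the axes are right-handed (so a half turn about y gives the same grasp; the last joint's range is limited). The gripper opens to 87 mm and grips with 3 to 60 N. Pads are 19 mm wide; open, the fingers measure 117 mm over their backs; the gripper's body (75 mm by 190 mm) begins 51 mm behind the grasp point.
Start: joints at [1.054, 0.527, 1.433, -0, 1.181, -0.178], TCP at [0.208, 0.589, 0.237] pointing down, gripper open.
Joint ranges: [-3.08, 3.08], [-0.75, 2.2], [0.22, 2.44], [-1.43, 4.57], [0, 2.65], [-2.85, 2.85]. Speed limits (rad/s): [2.79, 2.79, 3.14, 3.14, 3.14, 3.14].

INTERFACE

Orientations are given as a unit quaternion [x, y, z, w].
In Python, from rig import robot, vision gives the robot as it stands.
- The arm moves only by the shell command python3 -m crank 'ROWS' [FORCE]. ROWS is JSON, a list of rows, each a list of 7 numbers: the shift along the tool's x, y, z as a fraction of full scale, then the turn, a rotation vector about the tool's x, y, z as a fraction of full scale, then the gripper command: -1 is shut, 1 is fully open, values between are in proportion. In form: [[x, y, z, wx, wy, wz, grip], ...]. A call has 1 to 10 rows; each row is the pose to reach, as a shift and turn from the pose commanded when the call began, along the tool's axes at that moment, turning the shorter way round; what a row does not reach only later rows make up. Full scale, the value 1, is 50 cm for a shift and pi rad for a turn. A row lasts 1/8 s, in which the tool goes at most 62.5 mm and 10.7 degrees, less where a joint would pass 70% of its speed; a pose out of reach is approached as far as the arm can. A call with a number of a shift or a turn outside -1 to 1 is refused whole. A call with a gripper value outside its range is refused whole. The fingers move at their own pace and stop on an object; FORCE is the grip in N (left out, the last holds). Time passes only in rows, so rows that repeat a pose let the fingers close. It gives the time, the measured TCP pose, the force and the opening at its end, in the units of the state.
- robot.get_obs(): the state, without advancing time (a new reading comes with each control period).
- vision.camera(name): name is "scene" or "top" or "wrist"; returns the picture (420x560x3 uint8, blue, green, red); there is no depth.
- vision.camera_info(name): a dict with "vfov" (degrees; the focal length in pixels is half the picture's height over the tangent of half this angle, whatever the lens; pixels are square), "cx", "cy" (the principal point, pixels), "k1" (the pictures are not rectified: a ray, as slopes to the right and down, at radius r is drawn at 1 + k1 r^2 times it, then the intrinsics apply), "world_from_camera" (4x4, takes a point from camera to world coordinates); the wrist camera has in their place "tool_from_camera" (4x4, takes a point from camera to tool coordinates, whose origin is the TCP and whose axes are the tool frame's). Camera axes: x right, y up, looking along -z (the intrinsics and any distortion apply to the point x, -y, -z); pixel columns grow to the right and rows downward; lengths in m; the calibration is good to about 2 mm. A picture is of the moment at which its call begins: read the wrist's pose just before it. camera_info takes no time and is no camera call.
- robot.hand_in(): hands the job in, once; it reports no verdict.
The state is a dict: "time": time; "q": joint angles; "joint_velocities": joint speeds; "joint_torque": joint torques, N m; "position": TCP position; "tool_rot": TCP orientation; "ft_force": force on the tool from outside, world axes, zero at the start; "moment": the same for the moment, N m; "grip_width": finger opening in m.
Only numpy, scipy, OpenCV 4.12 (cv2) and the standard library are available. Lean on these libraries where they do the work, as an engineer would, in place of code of your own. Each camera call takes 0.05 s, during which the arm holds its last target.

## Working session

There is one attempt and no reset: what is moved stays moved. The work goes in short steps, Python scripts to look and compute and a shell command to move; the robot and the scene stay as the last step left them, time stands still between calls to the robot, and variables do not carry over. Pictures are saved under pics/ and viewed, and the job is handed in when it is done.

```bash
ls; mkdir -p pics; python3 - <<'E'
from rig import robot, vision
import cv2
print(robot.get_obs())
for n in ["scene","top"]:
    im=vision.camera(n); cv2.imwrite(f"pics/{n}0.png",im); print(n,vision.camera_info(n))
print(vision.camera_info("wrist"))
E
```

```text
pics
{'time': 0.0, 'q': array([ 1.05349960e+00,  5.28440372e-01,  1.43394815e+00, -1.85018733e-05,
        1.18137544e+00, -1.78484944e-01]), 'joint_velocities': array([ 2.55955106e-04,  3.26575822e-04, -5.90542015e-04,  1.40733425e-04,
       -1.18722286e-05,  1.47699482e-03]), 'joint_torque': array([-4.79412174e-04, -4.40037131e+01, -1.76589310e+01,  6.31160033e-02,
        5.82033035e-02, -1.55275807e-04]), 'position': array([0.20733422, 0.58884206, 0.23557287]), 'tool_rot': array([ 0.69770838, -0.11946942,  0.11895737, -0.69626088]), 'ft_force': array([-0.11747289, -0.48796199,  0.50082696]), 'moment': array([ 0.06120405, -0.0519482 , -0.00636464]), 'grip_width': 0.08735156782866339}
scene {'vfov': 54.883242318613924, 'cx': 275.37178260928926, 'cy': 210.7742164517446, 'k1': -0.002175577573488407, 'world_from_camera': array([[-0.31004332, -0.8198714 ,  0.48133567,  1.09590209],
       [ 0.95072059, -0.26836763,  0.15527132,  0.13504021],
       [ 0.0018724 ,  0.50575656,  0.86267421,  0.96784862],
       [ 0.        ,  0.        ,  0.        ,  1.        ]])}
top {'vfov': 47.87801760387158, 'cx': 277.1742519747911, 'cy': 215.03068074435524, 'k1': -0.003749746027227658, 'world_from_camera': array([[ 0.06095986,  0.974747  , -0.2148306 ,  0.24243942],
       [-0.99813268,  0.06036733, -0.00932432, -0.03787176],
       [ 0.0038799 ,  0.21499785,  0.97660682,  1.56854116],
       [ 0.        ,  0.        ,  0.        ,  1.        ]])}
{'vfov': 70.05675400793581, 'cx': 278.63967709718605, 'cy': 214.50844834419135, 'k1': -0.005049127036785711, 'tool_from_camera': array([[-1.08396870e-04, -9.53388992e-01, -3.01743960e-01,
        -8.33109580e-02],
       [-4.44472883e-04,  3.01743978e-01, -9.53388889e-01,
        -1.48351693e-01],
       [ 9.99999895e-01,  3.07726361e-05, -4.56463657e-04,
         8.35229177e-04],
       [ 0.00000000e+00,  0.00000000e+00,  0.00000000e+00,
         1.00000000e+00]])}
```

View pics/scene0.png

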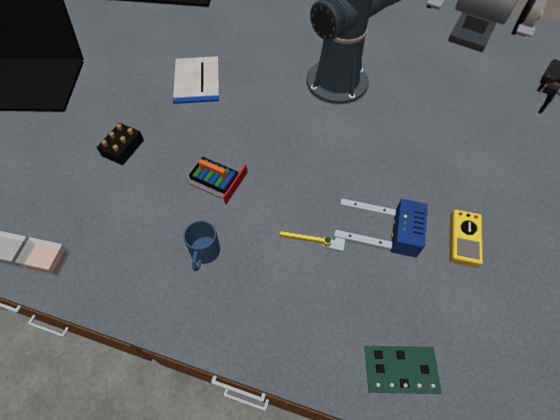

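View pics/top0.png

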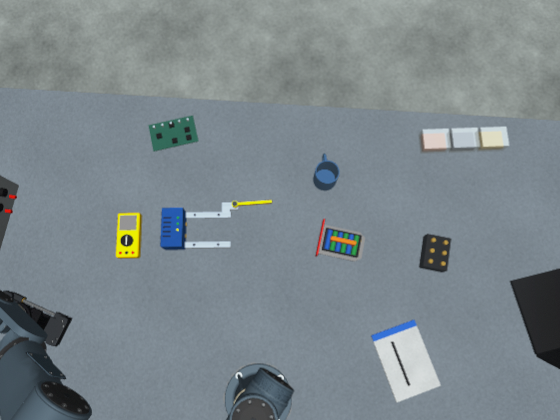

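```bash
cat > h.py <<'E'
import numpy as np, cv2
from scipy.spatial.transform import Rotation as R
from rig import robot, vision
def ray(info,uv,T):
    f=210/np.tan(np.radians(info['vfov'])/2)
    d=np.array([(uv[0]-info['cx'])/f,(uv[1]-info['cy'])/f]); u=d.copy()
    for _ in range(10): u=d/(1+info['k1']*(u@u))
    return T[:3,:3]@np.array([u[0],-u[1],-1]),T[:3,3]
def tcpT(o):
    T=np.eye(4);T[:3,:3]=R.from_quat(o['tool_rot']).as_matrix();T[:3,3]=o['position'];return T
def camT(name,o=None):
    i=vision.camera_info(name)
    return i,(i['world_from_camera'] if name!='wrist' else tcpT(o)@i['tool_from_camera'])
def px(name,uv,z,o=None):
    i,T=camT(name,o); d,c=ray(i,np.array(uv,float),T); return c+d*(z-c[2])/d[2]
def proj(name,p,o=None):
    i,T=camT(name,o); q=np.linalg.inv(T)@np.append(p,1); f=210/np.tan(np.radians(i['vfov'])/2)
    u=np.array([q[0],-q[1]])/-q[2]; u=u*(1+i['k1']*(u@u)); return f*u+[i['cx'],i['cy']]
def crop(im,x0,y0,x1,y1,s,fn):
    c=cv2.resize(im[y0:y1,x0:x1],None,fx=s,fy=s,interpolation=cv2.INTER_CUBIC)
    for x in range((x0+9)//10*10,x1,10):
        cv2.putText(c,str(x),((x-x0)*s,8),0,.3,(0,0,255));cv2.line(c,((x-x0)*s,10),((x-x0)*s,16),(0,0,255))
    for y in range((y0+9)//10*10,y1,10):
        cv2.putText(c,str(y),(0,(y-y0)*s),0,.3,(0,0,255));cv2.line(c,(20,(y-y0)*s),(26,(y-y0)*s),(0,0,255))
    cv2.imwrite(fn,c)
E
python3 - <<'E'
from h import *
im=cv2.imread('pics/top0.png')
crop(im,150,190,280,260,6,'pics/c1.png')
crop(im,300,210,380,270,8,'pics/c2.png')
E
```

```text
(no output)
```

View pics/c1.png

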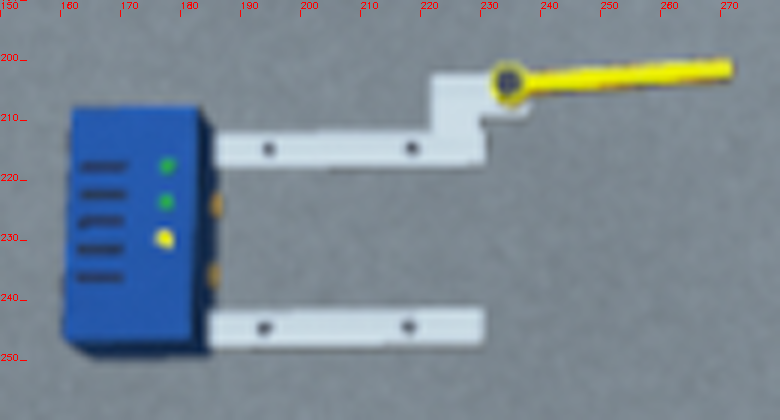

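View pics/c2.png

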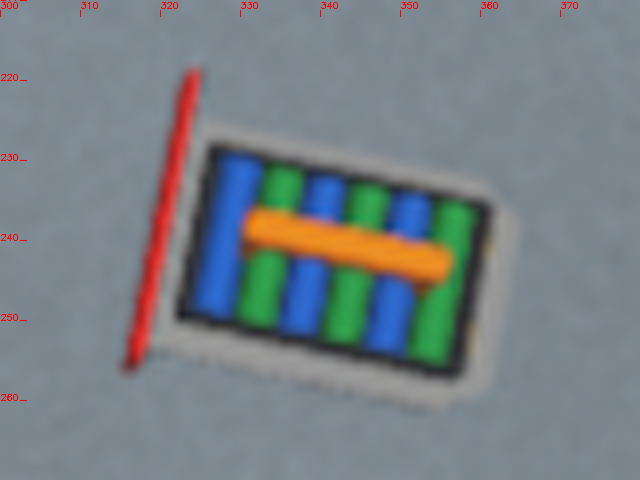

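```bash
python3 - <<'E'
from h import *
P=lambda u,v,z: px('top',(u,v),z)
for n,a in dict(h1=(330.5,238,.064),h2=(356.2,243,.064),plateT=(324,219,.042),plateB=(317,255.5,.042),post=(234.3,203.6,.036),tip=(271.5,201.4,.031),
  railAo=(230.5,212,.017),railAi=(230.5,217.6,.017),railBi=(230.3,241.5,.017),railBo=(230.3,247.5,.017),hA1=(194.5,214.8,.017),hA2=(218.3,214.8,.017),hB1=(193.7,244.8,.017),hB2=(217.6,244.5,.017)).items(): print(n,P(*a).round(4))
p=P(230.5,212,.017)
h=P(330.5,238,.064)-P(356.2,243,.064);print('handle len',np.linalg.norm(h),'yaw noseward',np.degrees(np.arctan2(-h[1],-h[0])))
c=P(194.1,229.8,.017)-P(217.95,229.65,.017);print('cradle yaw',np.degrees(np.arctan2(c[1],c[0])))
m=(P(230.5,212,.017)+P(230.3,247.5,.017))/2;print('mouth',m)
o=robot.get_obs();T=tcpT(o);print(T.round(3))
E
```

```text
h1 [ 0.5083 -0.1997  0.064 ]
h2 [ 0.4971 -0.2829  0.064 ]
plateT [ 0.5744 -0.1783  0.042 ]
plateB [ 0.452  -0.1605  0.042 ]
post [0.6097 0.1218 0.036 ]
tip [ 0.6261 -0.0014  0.031 ]
railAo [0.5845 0.1342 0.017 ]
railAi [0.5653 0.1326 0.017 ]
railBi [0.4844 0.1266 0.017 ]
railBo [0.4644 0.125  0.017 ]
hA1 [0.5674 0.254  0.017 ]
hA2 [0.5723 0.1743 0.017 ]
hB1 [0.4659 0.2466 0.017 ]
hB2 [0.4718 0.1678 0.017 ]
handle len 0.08393061746623812 yaw noseward -97.66799328404484
cradle yaw 93.90542464935444
mouth [0.52442733 0.1295935  0.017     ]
[[ 0.943 -0.001  0.332  0.207]
 [-0.332 -0.002  0.943  0.589]
 [-0.    -1.    -0.002  0.236]
 [ 0.     0.     0.     1.   ]]
```

```bash
cat >> h.py <<'E'
def tgt(p,yaw,o=None,tilt=0):
    """print row fractions to reach TCP p with tool z at yaw deg, pointing down"""
    o=o or robot.get_obs(); T=tcpT(o); a=np.radians(yaw); s,c=np.sin(a),np.cos(a)
    M=np.array([[s,0,c],[-c,0,s],[0,-1,0]])
    sh=T[:3,:3].T@(np.array(p)-T[:3,3])/.5
    rv=R.from_matrix(T[:3,:3].T@M).as_rotvec()/np.pi
    print(np.r_[sh,rv].round(4).tolist(), 'ang',np.degrees(np.linalg.norm(rv*np.pi)).round(1))
def st():
    o=robot.get_obs();T=tcpT(o);z=T[:3,2]
    print('t',round(o['time'],2),'p',o['position'].round(4),'zyaw',np.degrees(np.arctan2(z[1],z[0])).round(2),'tilt',T[:2,1].round(4),z[2].round(4),'F',o['ft_force'].round(1),'M',o['moment'].round(2),'w',round(o['grip_width'],4),'q',o['q'].round(2))
    return o
E
python3 - <<'E'
from h import *
st()
tgt((.50,.2,.22),30); tgt((.5028,-.2415,.16),-8); tgt((.5028,-.2415,.052),-8)
E
```

```text
t 0.1 p [0.2074 0.5889 0.2357] zyaw 70.59 tilt [-0.0009 -0.0016] -0.0018 F [-0.1 -0.3  0.8] M [ 0.02  0.   -0.02] w 0.0868 q [ 1.05  0.53  1.43 -0.    1.18 -0.18]
[0.8105, 0.0321, -0.5391, 0.0006, 0.2255, 0.0001] ang 40.6
[1.1092, 0.1536, -1.3698, 0.0006, 0.4366, 0.0003] ang 78.6
[1.1093, 0.3696, -1.3694, 0.0006, 0.4366, 0.0003] ang 78.6
```

```bash
python3 -m crank '[[0.81,0.03,-0.54,0,0.225,0,1],[0.81,0.03,-0.54,0,0.225,0,1],[0.81,0.03,-0.54,0,0.225,0,1],[0.81,0.03,-0.54,0,0.225,0,1],[0.81,0.03,-0.54,0,0.225,0,1],[0.81,0.03,-0.54,0,0.225,0,1],[0.81,0.03,-0.54,0,0.225,0,1],[0.81,0.03,-0.54,0,0.225,0,1],[0.81,0.03,-0.54,0,0.225,0,1]]'; python3 - <<'E'
from h import *
st()
tgt((.5028,-.2415,.18),-8)
E
```

```text
time: 1.23
position: [0.5023, 0.1974, 0.2212]
tool_rot: [-0.612, 0.354, -0.355, 0.612]
ft_force: [-1.4, 1.2, -0.6]
grip_width: 0.087
t 1.23 p [0.5023 0.1974 0.2212] zyaw 29.78 tilt [ 0.0008 -0.0004] 0.0005 F [-1.4  1.2 -0.6] M [0.06 0.01 0.05] w 0.087 q [ 0.17  0.43  1.66 -0.    1.04 -0.35]
[0.7623, 0.0827, -0.435, -0.0002, 0.2099, 0.0002] ang 37.8
```

```bash
python3 -m crank '[[0.762,0.083,-0.435,0,0.21,0,1],[0.762,0.083,-0.435,0,0.21,0,1],[0.762,0.083,-0.435,0,0.21,0,1],[0.762,0.083,-0.435,0,0.21,0,1],[0.762,0.083,-0.435,0,0.21,0,1],[0.762,0.083,-0.435,0,0.21,0,1],[0.762,0.083,-0.435,0,0.21,0,1],[0.762,0.083,-0.435,0,0.21,0,1],[0.762,0.083,-0.435,0,0.21,0,1]]'; python3 - <<'E'
from h import *
o=st()
im=vision.camera('wrist');cv2.imwrite('pics/w1.png',im)
tgt((.5028,-.2415,.052),-8)
a=np.radians(-98);n=np.array([np.cos(a),np.sin(a),0])*.042
for s in(1,-1): print(proj('wrist',np.array([.5028,-.2415,.064])+s*n,o))
E
```

```text
time: 2.35
position: [0.5021, -0.237, 0.1795]
tool_rot: [-0.465, 0.533, -0.532, 0.465]
ft_force: [-0.1, 1.3, 0.1]
grip_width: 0.0873
t 2.35 p [ 0.5021 -0.237   0.1795] zyaw -7.72 tilt [-0.0017  0.0021] -0.0019 F [-0.1  1.3  0.1] M [-0.05  0.08 -0.05] w 0.0873 q [-0.64  0.51  1.66  0.    0.97 -0.51]
[0.0106, 0.2554, 0.003, 0.0006, 0.002, -0.0005] ang 0.4
[279.66162958 261.09394312]
[280.23857612 175.18722054]
```

View pics/w1.png

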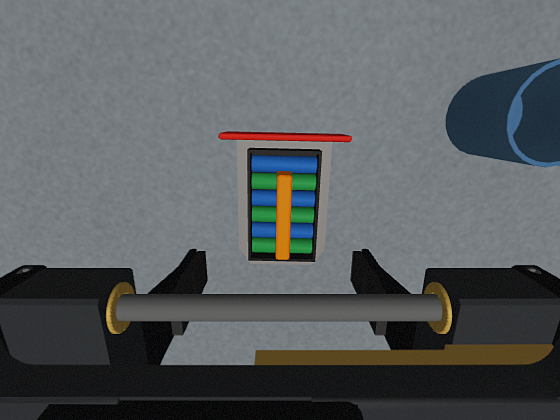

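```bash
python3 -m crank '[[0,0,0.004,0,0,0,1],[0,0.15,0.004,0,0,0,1],[0,0.256,0.004,0,0,0,1],[0,0.256,0.004,0,0,0,1],[0,0.256,0.004,0,0,0,1],[0,0.256,0.004,0,0,0,-1],[0,0.256,0.004,0,0,0,-1],[0,0.256,0.004,0,0,0,-1],[0,0.256,0.004,0,0,0,-1],[0,0.256,0.004,0,0,0,-1]]' 40; python3 - <<'E'
from h import *
o=st()
im=vision.camera('wrist');cv2.imwrite('pics/w2.png',im)
E
```

```text
time: 3.65
position: [0.5047, -0.2388, 0.0522]
tool_rot: [0.465, -0.532, 0.533, -0.465]
ft_force: [0.5, 0.3, -0.2]
grip_width: 0.045
t 3.65 p [ 0.5047 -0.2388  0.0522] zyaw -7.72 tilt [ 0.0001 -0.0001] 0.0002 F [ 0.5  0.3 -0.2] M [-0.06  0.01 -0.  ] w 0.045 q [-0.64  0.71  1.74  0.    0.69 -0.51]
```

View pics/w2.png

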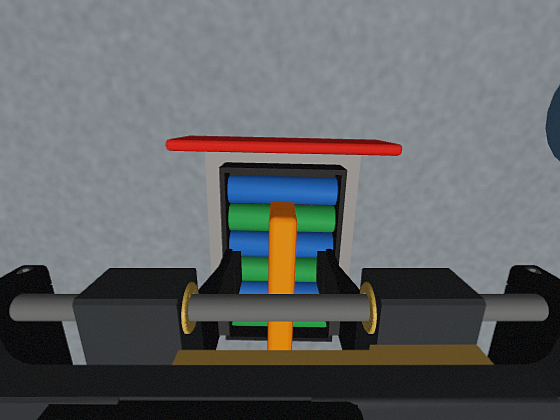

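```bash
python3 -m crank '[[0,0,0,0,0,0,-1],[0,0,0,0,0,0,-1],[0,0,0,0,0,0,-1],[0,0,0,0,0,0,-1],[0,0,0,0,0,0,-1],[0,0,0,0,0,0,-1],[0,-0.02,0,0,0,0,-1],[0,-0.04,0,0,0,0,-1],[0,-0.04,0,0,0,0,-1]]' 40; python3 - <<'E'
from h import *
o=st()
im=vision.camera('wrist');cv2.imwrite('pics/w3.png',im)
E
```

```text
time: 4.82
position: [0.5052, -0.2391, 0.0731]
tool_rot: [0.465, -0.532, 0.533, -0.465]
ft_force: [0.0, 0.8, -3.8]
grip_width: 0.0136
t 4.83 p [ 0.5052 -0.2391  0.0731] zyaw -7.71 tilt [ 0.0016 -0.0012] 0.0017 F [ 0.   0.8 -3.8] M [-0.15  0.03 -0.05] w 0.0136 q [-0.64  0.68  1.73 -0.    0.73 -0.51]
```

View pics/w3.png

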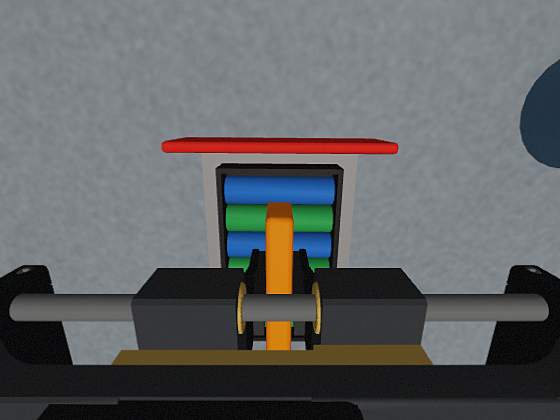

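```bash
python3 -m crank '[[0,0,0,0,-0.533,0,-1],[0,0,0,0,-0.533,0,-1],[0,0,0,0,-0.533,0,-1],[0,0,0,0,-0.533,0,-1],[0,0,0,0,-0.533,0,-1],[0,0,0,0,-0.533,0,-1],[0,0,0,0,-0.533,0,-1],[0,0,0,0,-0.533,0,-1],[0,0,0,0,-0.533,0,-1],[0,0,0,0,-0.533,0,-1]]' 40; python3 - <<'E'
from h import *
st()
E
python3 -m crank '[[0,0.02,0,0,0,0,-1],[0,0.036,0,0,0,0,-1],[0,0.042,0,0,0,0,-1],[0,0.042,0,0,0,0,-1],[0,0.042,0,0,0,0,1],[0,0.042,0,0,0,0,1],[0,0.042,0,0,0,0,1],[0,0.0,0,0,0,0,1],[0,-0.08,0,0,0,0,1],[0,-0.08,0,0,0,0,1]]' 40; python3 - <<'E'
from h import *
o=st()
im=vision.camera('top');crop(im,300,200,400,275,8,'pics/t2.png')
E
```

```text
time: 6.12
position: [0.5045, -0.2386, 0.0719]
tool_rot: [-0.707, 0.012, -0.012, 0.707]
ft_force: [-0.4, 0.8, -3.9]
grip_width: 0.0134
t 6.12 p [ 0.5045 -0.2386  0.0719] zyaw 88.1 tilt [-0.0005  0.0004] 0.0004 F [-0.4  0.8 -3.9] M [ 0.   -0.01  0.01] w 0.0134 q [-0.64  0.68  1.73  0.    0.73 -2.18]
time: 7.38
position: [0.5066, -0.2401, 0.1146]
tool_rot: [0.708, -0.009, 0.013, -0.706]
ft_force: [-0.1, -0.5, -0.6]
grip_width: 0.0662
t 7.38 p [ 0.5066 -0.2401  0.1146] zyaw 88.23 tilt [ 0.0053 -0.004 ] -0.0038 F [-0.1 -0.5 -0.6] M [-0.01 -0.02  0.  ] w 0.0662 q [-0.64  0.61  1.71 -0.    0.82 -2.18]
```

View pics/t2.png

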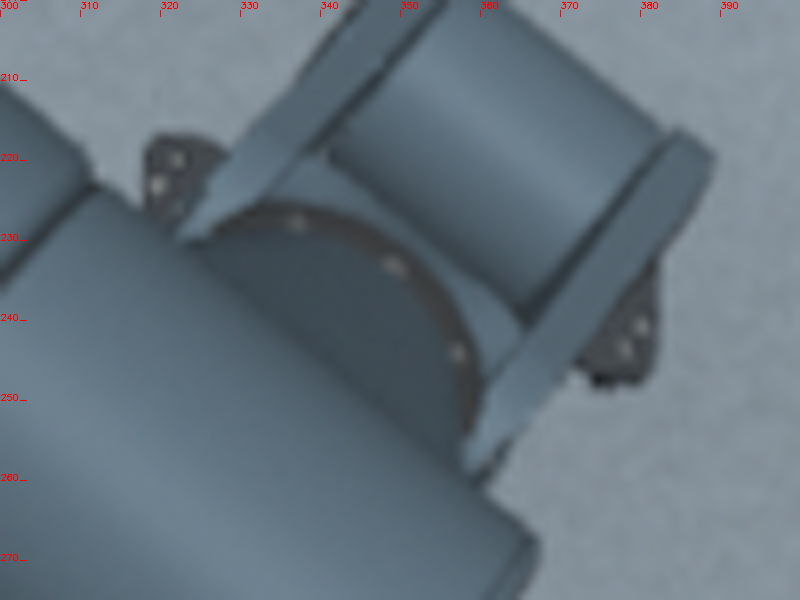

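```bash
python3 -m crank '[[0,0,0,0,0.56,0,1],[0,0,0,0,0.56,0,1],[0,0,0,0,0.56,0,1],[0,0,0,0,0.56,0,1],[0,0,0,0,0.56,0,1],[0,0,0,0,0.56,0,1],[0,0,0,0,0.56,0,1],[0,0,0,0,0.56,0,1],[0,0,0,0,0.56,0,1],[0,0,0,0,0.56,0,1]]' 40;
python3 -m crank '[[0,0,0,0,0.44,0,1],[0,0,0,0,0.44,0,1],[0,0,0,0,0.44,0,1],[0,0,0,0,0.44,0,1],[0,0,0,0,0.44,0,1],[0,0,0,0,0.44,0,1],[0,0,0,0,0.44,0,1],[0,0,0,0,0.44,0,1],[0,0,0,0,0.44,0,1]]' 40; python3 - <<'E'
from h import *
o=st()
im=vision.camera('wrist');cv2.imwrite('pics/w4.png',im)
E
```

```text
time: 8.68
position: [0.5039, -0.2382, 0.1105]
tool_rot: [-0.442, 0.553, -0.551, 0.441]
ft_force: [0.2, 0.7, -1.4]
grip_width: 0.0871
time: 9.8
position: [0.504, -0.2383, 0.1107]
tool_rot: [0.01, 0.708, -0.706, -0.011]
ft_force: [-0.4, -0.1, 0.4]
grip_width: 0.0869
t 9.8 p [ 0.504  -0.2383  0.1107] zyaw -91.73 tilt [-0.0021  0.0016] -0.0015 F [-0.4 -0.1  0.4] M [-0.01  0.16  0.  ] w 0.0869 q [-0.64  0.62  1.71 -0.    0.82  0.96]
```

View pics/w4.png

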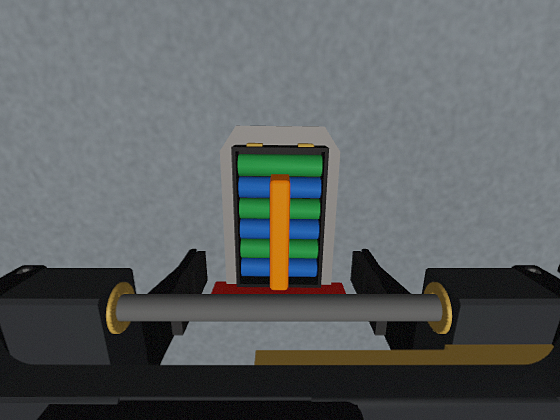

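```bash
python3 - <<'E'
from h import *
o=robot.get_obs()
print(px('wrist',(280,176),.064,o),px('wrist',(281,126.5),.006,o))
E
python3 -m crank '[[0,0.1,0,0,0,0,1],[0,0.117,0,0,0,0,1],[0,0.117,0,0,0,0,-1],[0,0.117,0,0,0,0,-1],[0,0.117,0,0,0,0,-1],[0,0.117,0,0,0,0,-1],[0,0.117,0,0,0,0,-1],[0,0.117,0,0,0,0,-1],[0,0.117,0,0,0,0,-1],[0,0.117,0,0,0,0,-1]]' 40;
python3 -m crank '[[0,0,0,0,0,0,-1],[0,0,0,0,0,0,-1],[0,0,0,0,0,0,-1],[0,-0.02,0,0,0,0,-1],[0,-0.03,0,0,0,0,-1],[0,-0.03,0,0,0,0,-1]]' 40; python3 - <<'E'
from h import *
o=st()
im=vision.camera('wrist');cv2.imwrite('pics/w5.png',im)
E
```

```text
[ 0.5524831  -0.23977728  0.064     ] [ 0.58235419 -0.24158575  0.006     ]
time: 11.1
position: [0.5047, -0.2387, 0.0535]
tool_rot: [0.011, 0.707, -0.707, -0.011]
ft_force: [0.5, 0.4, 0.4]
grip_width: 0.0143
time: 11.85
position: [0.505, -0.239, 0.0691]
tool_rot: [-0.011, -0.707, 0.707, 0.011]
ft_force: [-0.1, -0.4, -3.7]
grip_width: 0.0134
t 11.85 p [ 0.505  -0.239   0.0691] zyaw -91.77 tilt [ 0.0009 -0.0007] 0.0007 F [-0.1 -0.4 -3.7] M [-0.03  0.16  0.01] w 0.0134 q [-0.64  0.69  1.73 -0.    0.73  0.96]
```

View pics/w5.png

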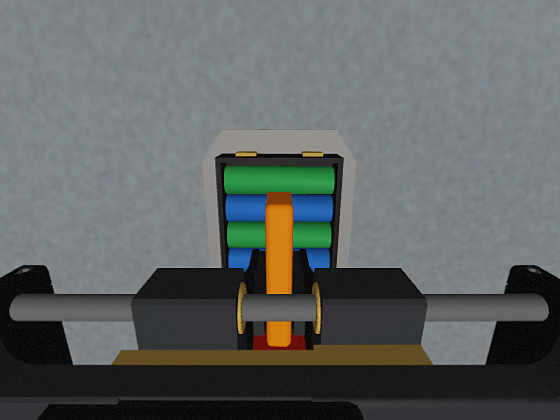

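```bash
python3 -m crank '[[0,0,0,0,-0.533,0,-1],[0,0,0,0,-0.533,0,-1],[0,0,0,0,-0.533,0,-1],[0,0,0,0,-0.533,0,-1],[0,0,0,0,-0.533,0,-1],[0,0,0,0,-0.533,0,-1],[0,0,0,0,-0.533,0,-1],[0,0,0,0,-0.533,0,-1],[0,0,0,0,-0.533,0,-1],[0,0,0,0,-0.533,0,-1]]' 40; python3 - <<'E'
from h import *
st();tgt((.5336,.0065,.07),4.1)
E
```

```text
time: 13.15
position: [0.5045, -0.2386, 0.0683]
tool_rot: [0.517, -0.482, 0.482, -0.517]
ft_force: [-0.2, -0.2, -3.9]
grip_width: 0.0138
t 13.15 p [ 0.5045 -0.2386  0.0683] zyaw 4.05 tilt [-0.0004  0.0004] -0.0004 F [-0.2 -0.2 -3.9] M [-0.05  0.09  0.02] w 0.0138 q [-0.64  0.69  1.73  0.    0.72 -0.71]
[-0.4849, -0.0032, 0.0926, 0.0001, -0.0003, -0.0001] ang 0.1
```

```bash
python3 -m crank '[[-0.08,0,0.015,0,0,0,-1],[-0.18,0,0.035,0,0,0,-1],[-0.28,0,0.055,0,0,0,-1],[-0.38,0,0.073,0,0,0,-1],[-0.46,0,0.088,0,0,0,-1],[-0.485,0,0.0925,0,0,0,-1],[-0.485,0,0.0925,0,0,0,-1],[-0.485,0,0.0925,0,0,0,-1]]' 40; python3 - <<'E'
from h import *
o=st()
im=vision.camera('wrist');cv2.imwrite('pics/w6.png',im)
im=vision.camera('top');crop(im,150,180,310,270,5,'pics/t6.png')
im=vision.camera('scene');crop(im,200,160,440,290,3,'pics/s6.png')
E
```

```text
time: 14.15
position: [0.5335, 0.0052, 0.0686]
tool_rot: [0.517, -0.482, 0.482, -0.517]
ft_force: [-0.3, -0.5, -4.0]
grip_width: 0.0135
t 14.15 p [0.5335 0.0052 0.0686] zyaw 4.06 tilt [ 0.0004 -0.0005] 0.0004 F [-0.3 -0.5 -4. ] M [-0.09  0.11  0.03] w 0.0135 q [-0.2   0.67  1.79 -0.    0.68 -0.27]
```

View pics/w6.png

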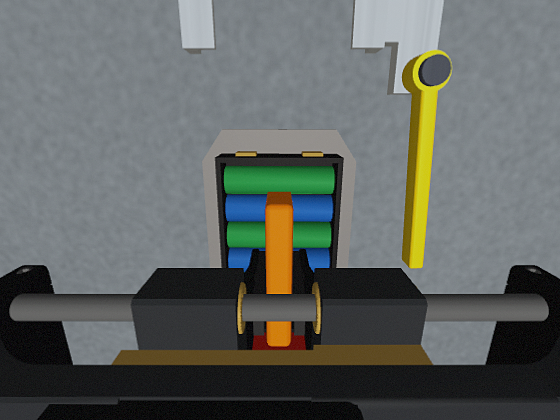

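View pics/s6.png

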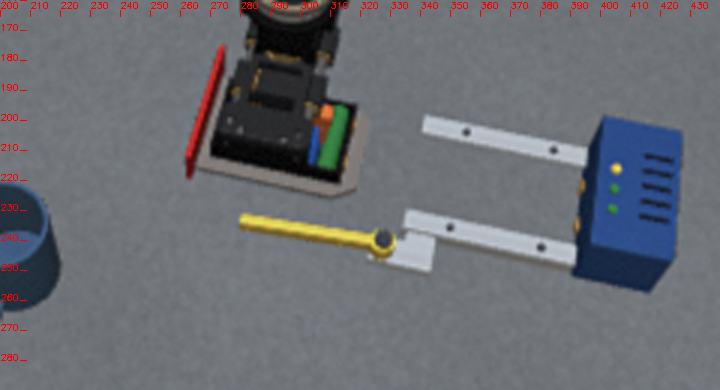

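View pics/t6.png

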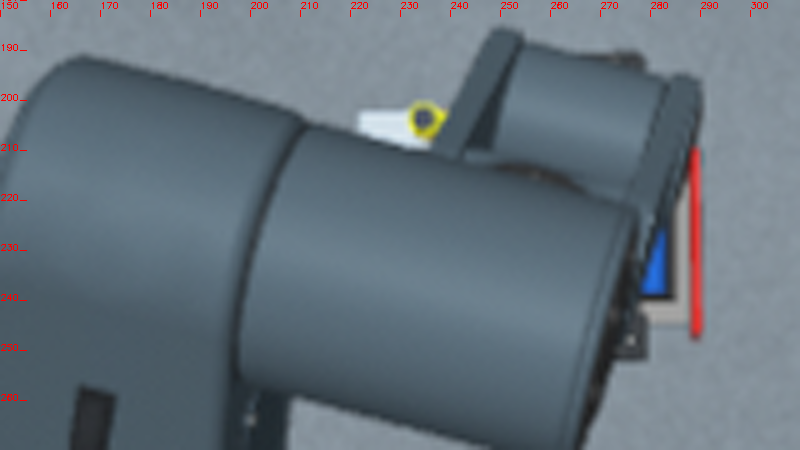

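```bash
python3 - <<'E'
from h import *
im=cv2.imread('pics/w6.png'); crop(im,170,0,460,140,3,'pics/c6.png'); crop(im,195,120,365,280,4,'pics/c6b.png')
E
```

```text
(no output)
```

View pics/c6.png

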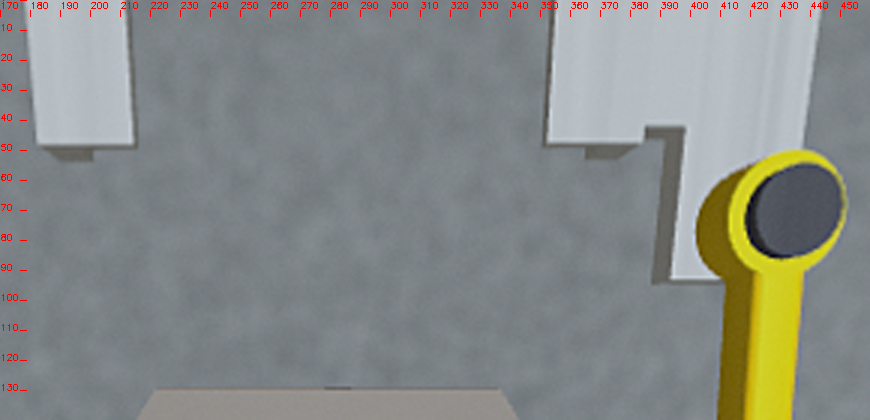

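View pics/c6b.png

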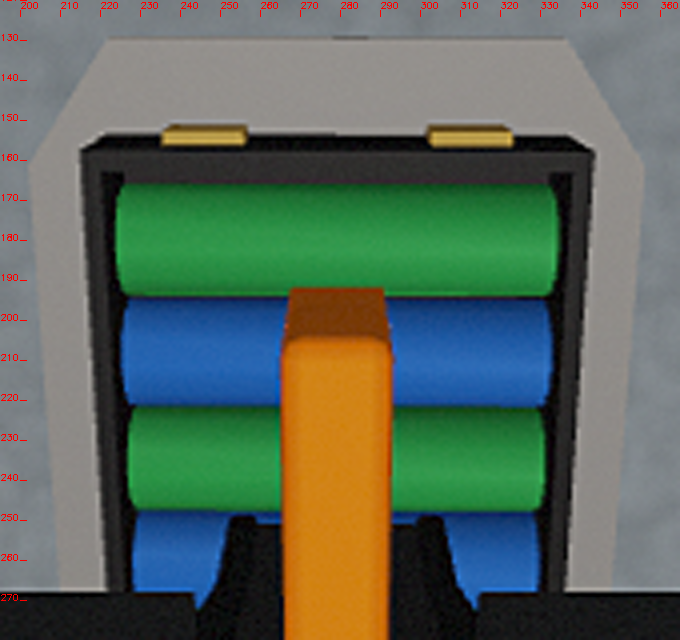

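```bash
python3 - <<'E'
from h import *
o=robot.get_obs()
w=lambda u,v,z:px('wrist',(u,v),z,o)
Lo,Li,Ri,Ro=w(182.3,48.7,.017),w(215,48.7,.017),w(352,47.7,.017),w(384,47.7,.017)
print(Lo,Li,Ri,Ro,'sizes',np.linalg.norm(Lo-Ro),np.linalg.norm(Li-Ri))
y=Lo-Ro;y/=np.linalg.norm(y);x=np.array([y[1],-y[0],0]);print('yaw from ends',np.degrees(np.arctan2(x[1],x[0])))
m=(Lo+Ro+Li+Ri)/4
n1,n2=w(222,130,.021),w(336.75,130,.021);print('nose',n1,n2,np.linalg.norm(n1-n2))
n=(n1+n2)/2
tz=tcpT(o);print('tool frame: mouth',tz[:3,:3].T@(m-tz[:3,3]),'nose',tz[:3,:3].T@(n-tz[:3,3]))
E
```

```text
[0.46768299 0.12546004 0.017     ] [0.48715077 0.12680965 0.017     ] [0.56857912 0.13310605 0.017     ] [0.58761774 0.1344805  0.017     ] sizes 0.12027348954669453 0.08167141972601129
yaw from ends 94.30119623932003
nose [0.49270581 0.08046853 0.021     ] [0.56480651 0.08556133 0.021     ] 0.07228033781322257
tool frame: mouth [-0.1249504   0.05151653  0.00321294] nose [-0.07804656  0.04752552  0.00090642]
```

```bash
python3 -m crank '[[0,0.015,0.0048,0,-0.001,0,-1],[0,0.028,0.0048,0,-0.001,0,-1],[-0.03,0.029,0.0048,0,-0.001,0,-1],[-0.06,0.029,0.0048,0,-0.001,0,-1],[-0.09,0.029,0.0048,0,-0.001,0,-1],[-0.12,0.029,0.0048,0,-0.001,0,-1],[-0.12,0.029,0.0048,0,-0.001,0,-1]]' 40; python3 - <<'E'
from h import *
o=st()
im=vision.camera('wrist');cv2.imwrite('pics/w7.png',im)
E
```

```text
time: 15.18
position: [0.5307, 0.0681, 0.0541]
tool_rot: [0.519, -0.48, 0.48, -0.519]
ft_force: [0.4, -0.2, -4.3]
grip_width: 0.0139
t 15.18 p [0.5307 0.0681 0.0541] zyaw 4.5 tilt [-0.0005  0.0001] -0.0005 F [ 0.4 -0.2 -4.3] M [-0.07  0.09  0.03] w 0.0139 q [-0.08  0.69  1.79  0.    0.65 -0.16]
```

View pics/w7.png

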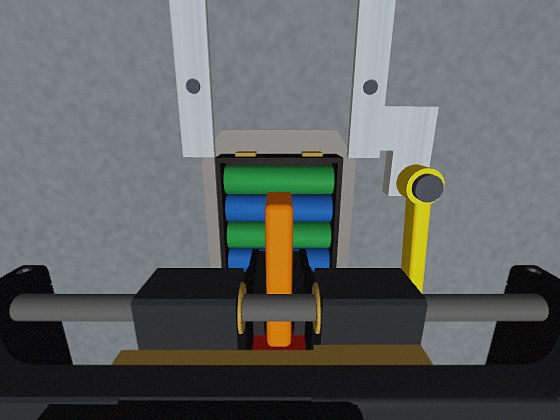

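```bash
python3 -m crank '[[-0.03,0,0,0,0,0,-1],[-0.06,0,0,0,0,0,-1],[-0.09,0,0,0,0,0,-1],[-0.12,0,0,0,0,0,-1],[-0.15,0,0,0,0,0,-1],[-0.18,0,0,0,0,0,-1],[-0.21,0,0,0,0,0,-1],[-0.235,0,0,0,0,0,-1],[-0.235,0,0,0,0,0,-1]]' 40; python3 - <<'E'
from h import *
o=st()
im=vision.camera('wrist');cv2.imwrite('pics/w8.png',im)
im=vision.camera('scene');crop(im,260,160,440,290,4,'pics/s8.png')
E
```

```text
time: 16.35
position: [0.5222, 0.1846, 0.054]
tool_rot: [-0.519, 0.48, -0.48, 0.519]
ft_force: [0.1, -0.2, -5.0]
grip_width: 0.0135
t 16.35 p [0.5222 0.1846 0.054 ] zyaw 4.44 tilt [ 0.0001 -0.    ] 0.0001 F [ 0.1 -0.2 -5. ] M [-0.1   0.09  0.01] w 0.0135 q [ 0.14  0.71  1.75 -0.    0.69  0.06]
```

View pics/w8.png

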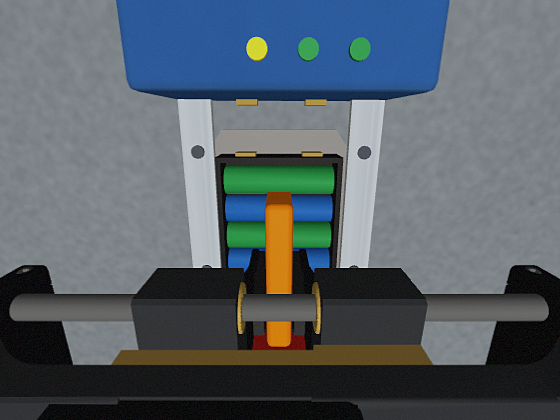

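View pics/s8.png

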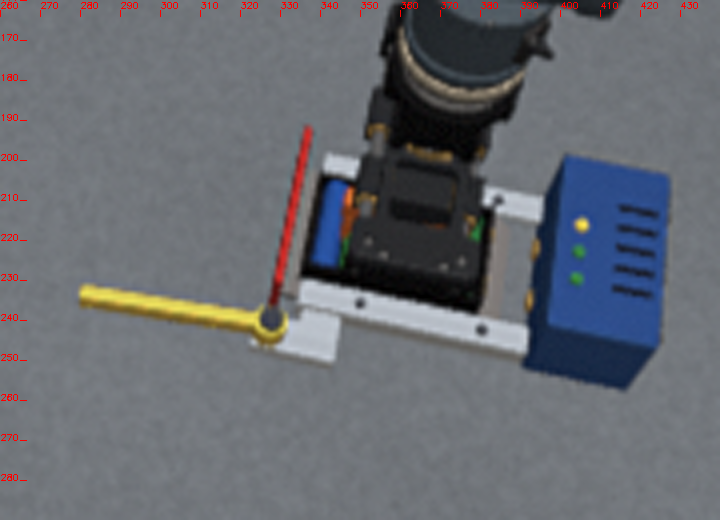

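```bash
python3 -m crank '[[-0.01,0,0,0,0,0,-1],[-0.02,0,0,0,0,0,-1],[-0.025,0,0,0,0,0,-1],[-0.025,0,0,0,0,0,-1],[-0.025,0,0,0,0,0,-1]]' 40; python3 - <<'E'
from h import *
o=st()
im=vision.camera('scene');crop(im,260,160,440,290,4,'pics/s9.png')
E
```

```text
time: 17.08
position: [0.5214, 0.196, 0.054]
tool_rot: [0.519, -0.481, 0.481, -0.519]
ft_force: [-0.6, -0.2, -3.9]
grip_width: 0.0137
t 17.07 p [0.5214 0.196  0.054 ] zyaw 4.35 tilt [-0.0001 -0.0001] -0.0001 F [-0.6 -0.2 -3.9] M [-0.1   0.03  0.04] w 0.0137 q [ 0.16  0.71  1.74 -0.    0.69  0.08]
```

View pics/s9.png

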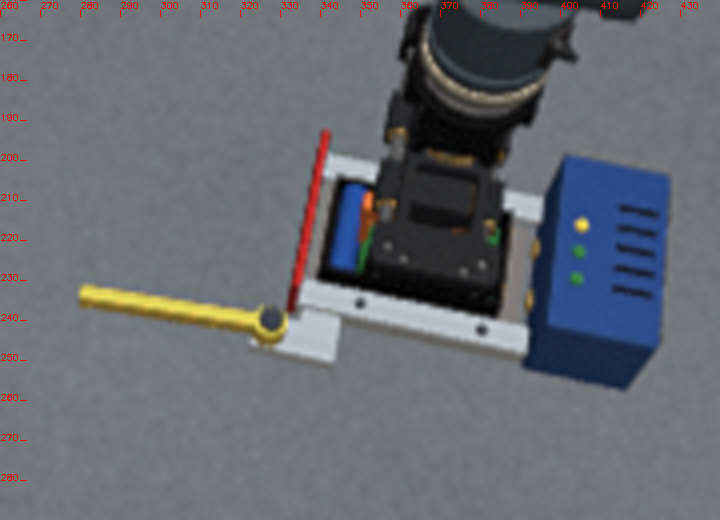

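Nearly touching, no contact force yet; creep on.

```bash
python3 -m crank '[[-0.005,0,0,0,0,0,-1],[-0.008,0,0,0,0,0,-1],[-0.008,0,0,0,0,0,-1]]' 40; python3 -c "
from h import *
st()"
```

```text
time: 17.5
position: [0.5213, 0.1969, 0.0539]
tool_rot: [0.521, -0.479, 0.481, -0.518]
ft_force: [1.2, -12.1, -4.5]
grip_width: 0.0137
t 17.5 p [0.5213 0.1969 0.0539] zyaw 4.46 tilt [-0.0007 -0.0049] -0.0011 F [  1.2 -12.1  -4.5] M [-2.11 -0.24 -0.05] w 0.0137 q [ 0.16  0.71  1.74 -0.01  0.7   0.09]
```

```bash
python3 -m crank '[[-0.003,0.002,0,0,0,0,-1],[-0.003,0.002,0,0,0,0,-1]]' 40; python3 -c "
from h import *
st()"
python3 -m crank '[[-0.001,0.002,0,0,0,0,1],[-0.001,0.002,0,0,0,0,1],[0,0,0,0,0,0,1],[0,0,0,0,0,0,1],[0,-0.05,0,0,0,0,1],[0,-0.15,0,0,0,0,1],[0,-0.2,0,0,0,0,1],[0,-0.2,0,0,0,0,1]]' 40; python3 - <<'E'
from h import *
o=st()
im=vision.camera('wrist');cv2.imwrite('pics/w10.png',im)
im=vision.camera('scene');crop(im,260,160,440,290,4,'pics/s10.png')
E
```

```text
time: 17.75
position: [0.5213, 0.197, 0.0538]
tool_rot: [0.521, -0.478, 0.481, -0.517]
ft_force: [0.8, -17.8, 3.1]
grip_width: 0.0138
t 17.75 p [0.5213 0.197  0.0538] zyaw 4.51 tilt [-0.0008 -0.007 ] -0.0014 F [  0.8 -17.8   3.1] M [-3.01 -0.01 -0.08] w 0.0138 q [ 0.16  0.71  1.74 -0.01  0.7   0.09]
time: 18.75
position: [0.5224, 0.2022, 0.1551]
tool_rot: [-0.517, 0.479, -0.482, 0.52]
ft_force: [0.0, -0.0, -0.8]
grip_width: 0.0835
t 18.75 p [0.5224 0.2022 0.1551] zyaw 4.38 tilt [0.0053 0.001 ] 0.0053 F [ 0.  -0.  -0.8] M [-0.09  0.04 -0.03] w 0.0835 q [0.17 0.55 1.68 0.   0.91 0.09]
```

View pics/w10.png

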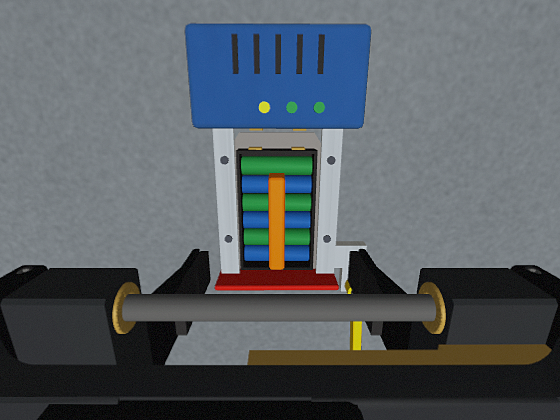

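View pics/s10.png

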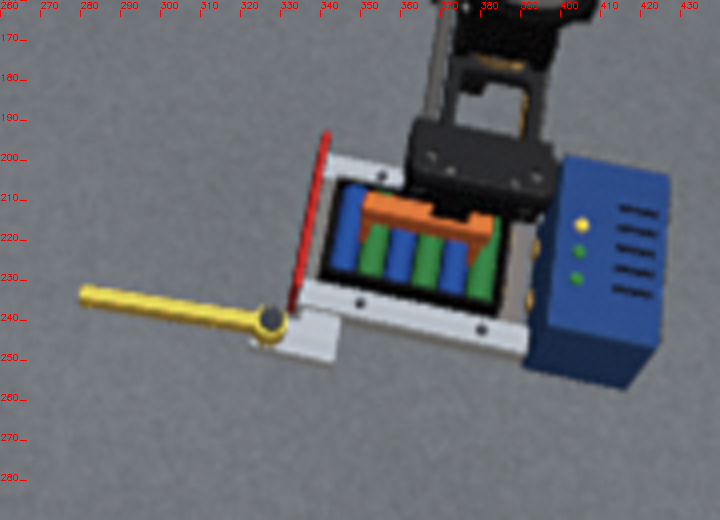

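```bash
cat > bar.py <<'E'
from h import *
o6=dict(position=np.array([.5335,.0052,.0686]),tool_rot=R.from_matrix(np.array([[np.sin(a),0,np.cos(a)],[-np.cos(a),0,np.sin(a)],[0,-1,0]]) if (a:=np.radians(4.06)) else 0).as_quat())
print('post wrist',px('wrist',(434.8,70),.036,o6)); 
yaw=np.radians(94.2); X=np.array([np.cos(yaw),np.sin(yaw)]);Y=np.array([-X[1],X[0]])
P=np.array([.5228,.2000])-.085*X-.084*Y
print('post geom',P)
def c(th,m=0,r=.09):
    t=np.radians(th); d=-np.sin(t)*X+np.cos(t)*Y; n=-np.cos(t)*X-np.sin(t)*Y
    return P+r*d+(.005+m+.0095*abs(np.cos(t))+.015*abs(np.sin(t)))*n
E
python3 - <<'E'
from bar import *
print('tip cam',px('top',(271.5,201.4),.031),'mug',px('top',(326,170),.09))
o=st();p=c(93,.02);print(p);tgt((*p,.13),4.2);tgt((*p,.032),4.2)
E
```

```text
post wrist [0.61193259 0.12147627 0.036     ]
post geom [0.61279966 0.12138028]
tip cam [ 0.62614886 -0.00137276  0.031     ] mug [ 0.72808493 -0.17395367  0.09      ]
t 18.85 p [0.5204 0.2017 0.1526] zyaw 4.37 tilt [-0.0008 -0.0001] -0.0008 F [-0.6 -0.5 -0.5] M [-0.08  0.03  0.02] w 0.0856 q [0.17 0.55 1.68 0.   0.91 0.09]
[0.66423712 0.03716302]
[0.3499, 0.0449, 0.2618, 0.0002, 0.0009, 0.0] ang 0.2
[0.3499, 0.2409, 0.2619, 0.0002, 0.0009, 0.0] ang 0.2
```

```bash
python3 -m crank '[[0.1,0,0.07,0,0,0,-1],[0.2,0,0.15,0,0,0,-1],[0.3,0.02,0.22,0,0,0,-1],[0.35,0.045,0.262,0,0,0,-1],[0.35,0.045,0.262,0,0,0,-1],[0.35,0.045,0.262,0,0,0,-1],[0.35,0.045,0.262,0,0,0,-1],[0.35,0.045,0.262,0,0,0,-1],[0.35,0.045,0.262,0,0,0,-1]]' 20; python3 - <<'E'
from bar import *
o=st();im=vision.camera('wrist');cv2.imwrite('pics/w11.png',im)
p=c(93,.02);tgt((*p,.032),4.2)
E
```

```text
time: 19.98
position: [0.6647, 0.0378, 0.131]
tool_rot: [-0.519, 0.48, -0.481, 0.519]
ft_force: [-0.1, -0.0, -0.1]
grip_width: 0.0056
post wrist [0.61193324 0.12147588 0.036     ]
post geom [0.61279966 0.12138028]
t 19.98 p [0.6647 0.0378 0.131 ] zyaw 4.41 tilt [ 0.0005 -0.0001] 0.0005 F [-0.1 -0.  -0.1] M [-0.1   0.05 -0.02] w 0.0056 q [-0.11  0.7   1.41 -0.    1.03 -0.19]
[0.0007, 0.198, -0.0013, -0.0002, 0.0011, 0.0] ang 0.2
```

View pics/w11.png

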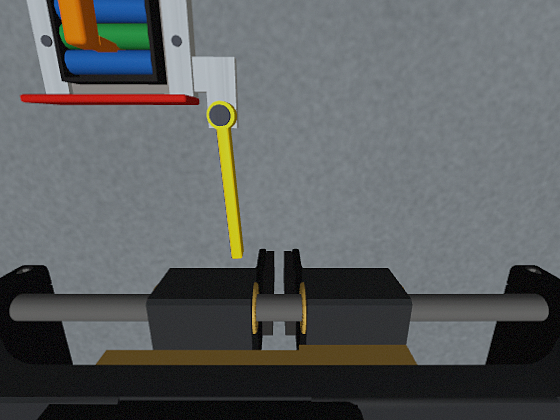

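Lower beside the bar, then compute the sweep.

```bash
python3 -m crank '[[0,0.1,0,0,0,0,-1],[0,0.198,0,0,0,0,-1],[0,0.198,0,0,0,0,-1],[0,0.198,0,0,0,0,-1]]' 20; python3 - <<'E'
from bar import *
o=st()
for th,m in [(93,0),(80,0),(65,0),(50,0),(35,0),(22,0),(10,0),(4,0),(0,.001),(0,-.003)]:
    print(th,end=' ');tgt((*c(th,m),.032),4.2)
E
```

```text
time: 20.52
position: [0.666, 0.037, 0.033]
tool_rot: [-0.518, 0.48, -0.481, 0.519]
ft_force: [-0.1, 0.5, 0.9]
grip_width: 0.0006
post wrist [0.61193257 0.12147607 0.036     ]
post geom [0.61279966 0.12138028]
t 20.52 p [0.666 0.037 0.033] zyaw 4.35 tilt [ 0.0024 -0.0003] 0.0023 F [-0.1  0.5  0.9] M [-0.09 -0.   -0.03] w 0.0006 q [-0.11  0.84  1.45  0.    0.85 -0.19]
93 [0.0014, 0.0019, -0.0435, -0.0007, 0.0009, 0.0001] ang 0.2
80 [0.0084, 0.0018, -0.0829, -0.0007, 0.0009, 0.0001] ang 0.2
65 [0.0058, 0.0017, -0.129, -0.0007, 0.0009, 0.0001] ang 0.2
50 [-0.0097, 0.0016, -0.1749, -0.0007, 0.0009, 0.0001] ang 0.2
35 [-0.0384, 0.0014, -0.2167, -0.0007, 0.0009, 0.0001] ang 0.2
22 [-0.0733, 0.0014, -0.246, -0.0007, 0.0009, 0.0001] ang 0.2
10 [-0.1122, 0.0013, -0.2649, -0.0007, 0.0009, 0.0001] ang 0.2
4 [-0.1333, 0.0013, -0.2709, -0.0007, 0.0009, 0.0001] ang 0.2
0 [-0.1459, 0.0013, -0.2735, -0.0007, 0.0009, 0.0001] ang 0.2
0 [-0.1539, 0.0013, -0.2734, -0.0007, 0.0009, 0.0001] ang 0.2
```

```bash
python3 -m crank '[[0.001,0,-0.043,0,0,0,-1],[0.008,0,-0.083,0,0,0,-1],[0.006,0,-0.129,0,0,0,-1],[-0.01,0,-0.175,0,0,0,-1],[-0.038,0,-0.217,0,0,0,-1],[-0.073,0,-0.246,0,0,0,-1],[-0.1,0,-0.26,0,0,0,-1],[-0.1,0,-0.26,0,0,0,-1]]' 20; python3 - <<'E'
from bar import *
o=st();im=vision.camera('wrist');cv2.imwrite('pics/w12.png',im)
im=vision.camera('scene');crop(im,260,160,440,290,4,'pics/s12.png')
for th,m in [(4,0),(0,.001),(0,-.003)]:
    print(th,end=' ');tgt((*c(th,m),.032),4.2)
E
```

```text
time: 21.52
position: [0.5313, 0.0783, 0.0321]
tool_rot: [-0.519, 0.48, -0.48, 0.519]
ft_force: [0.3, -0.1, 0.5]
grip_width: 0.0007
post wrist [0.61193404 0.12147552 0.036     ]
post geom [0.61279966 0.12138028]
t 21.52 p [0.5313 0.0783 0.0321] zyaw 4.47 tilt [0.0003 0.    ] 0.0003 F [ 0.3 -0.1  0.5] M [-0.15  0.1  -0.05] w 0.0007 q [-0.06  0.74  1.8   0.    0.61 -0.14]
4 [-0.0326, -0.0006, -0.0099, -0.0003, 0.0011, 0.0001] ang 0.2
0 [-0.0452, -0.0006, -0.0125, -0.0003, 0.0011, 0.0001] ang 0.2
0 [-0.0532, -0.0006, -0.0125, -0.0003, 0.0011, 0.0001] ang 0.2
```

View pics/s12.png

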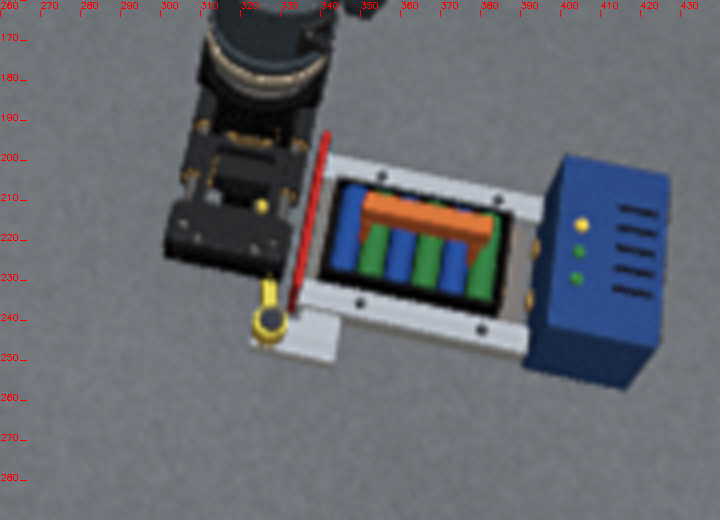

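View pics/w12.png

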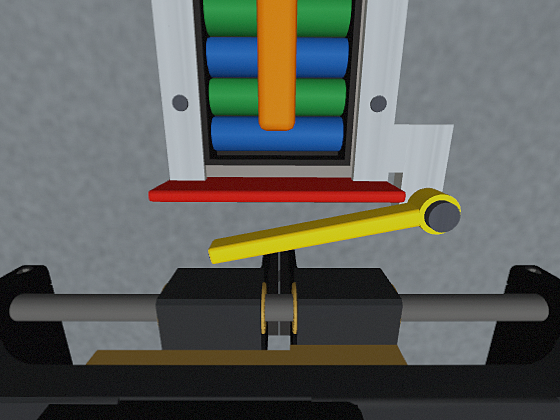

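```bash
python3 -m crank '[[-0.02,0,-0.007,0,0,0,-1],[-0.035,0,-0.011,0,0,0,-1],[-0.045,0,-0.012,0,0,0,-1],[-0.05,0,-0.012,0,0,0,-1],[-0.05,0,-0.012,0,0,0,-1]]' 20; python3 - <<'E'
from bar import *
o=st();im=vision.camera('wrist');cv2.imwrite('pics/w13.png',im)
E
```

```text
time: 22.25
position: [0.5236, 0.0987, 0.0314]
tool_rot: [0.521, -0.479, 0.481, -0.518]
ft_force: [1.1, -13.4, 1.4]
grip_width: 0.0007
post wrist [0.61193665 0.1214749  0.036     ]
post geom [0.61279966 0.12138028]
t 22.25 p [0.5236 0.0987 0.0314] zyaw 4.53 tilt [-0.0008 -0.0044] -0.0011 F [  1.1 -13.4   1.4] M [-2.5   0.11  0.04] w 0.0007 q [-0.02  0.73  1.81 -0.01  0.6  -0.09]
```

View pics/w13.png

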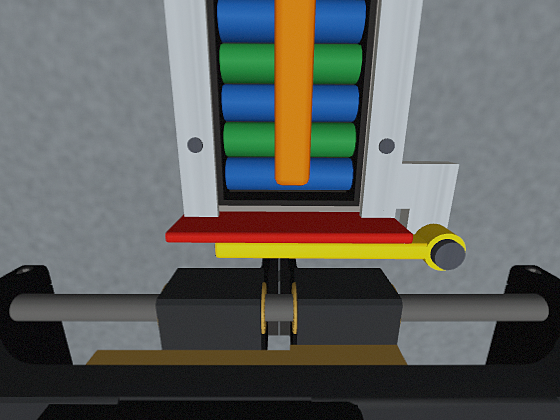

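The bar is on its stop (13 N), parallel to the plate (from (215,250) to the hub at (440,250)). Back off, lift, and check from above.

```bash
python3 -m crank '[[0.03,0,0,0,0,0,-1],[0.06,0,0,0,0,0,-1],[0.1,0,0,0,0,0,-1],[0.1,-0.1,0,0,0,0,-1],[0.15,-0.22,0,0,0,0,-1],[0.25,-0.25,0,0,0,0,-1],[0.35,-0.25,0,0,0,0,-1],[0.45,-0.25,0,0,0,0,-1],[0.45,-0.25,0,0,0,0,-1],[0.45,-0.25,0,0,0,0,-1]]' 20; python3 - <<'E'
from bar import *
o=st()
im=vision.camera('top');crop(im,150,190,280,260,6,'pics/t14.png')
im=vision.camera('scene');cv2.imwrite('pics/s14.png',im)
E
```

```text
time: 23.55
position: [0.5398, -0.1227, 0.1562]
tool_rot: [0.518, -0.482, 0.48, -0.518]
ft_force: [-0.2, 1.0, -0.3]
grip_width: 0.0004
post wrist [0.6119308  0.12147695 0.036     ]
post geom [0.61279966 0.12138028]
t 23.55 p [ 0.5398 -0.1227  0.1562] zyaw 4.28 tilt [-0.0014  0.0013] -0.0013 F [-0.2  1.  -0.3] M [-0.1   0.03  0.03] w 0.0004 q [-0.43  0.54  1.69  0.    0.91 -0.5 ]
```

View pics/t14.png

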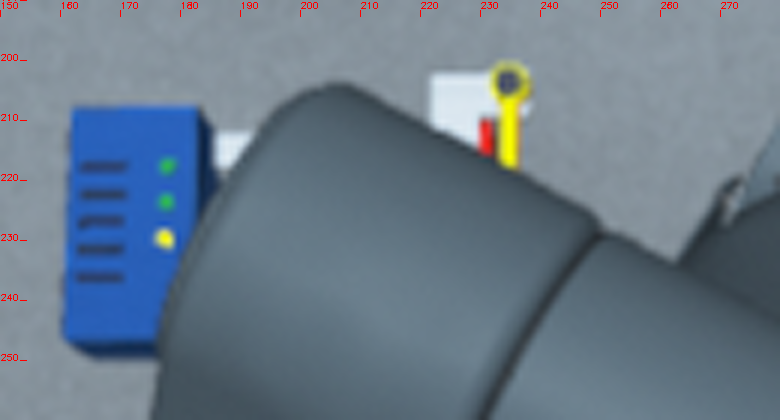

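View pics/s14.png

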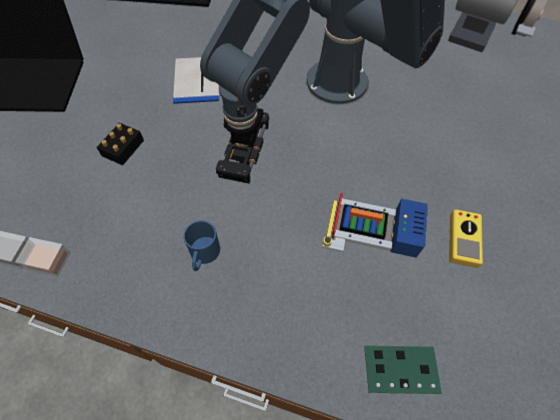

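```bash
python3 - <<'E'
from bar import *
im=cv2.imread('pics/s14.png');crop(im,310,180,440,265,6,'pics/s15.png')
O=np.array([.5228,.2000])
for n,p in dict(plateL=(-.076,.062,.042),plateR=(-.076,-.062,.042),tip=(-.085,.041,.031),nose=(.075,0,.003)).items():
    q=O+p[0]*X+p[1]*Y; print(n,proj('scene',(*q,p[2])).round(1))
E
```

```text
post wrist [0.61193272 0.12147612 0.036     ]
post geom [0.61279966 0.12138028]
plateL [340.9 191.8]
plateR [333.2 230.9]
tip [335.8 199.6]
nose [390.6 229.7]
```

View pics/s15.png

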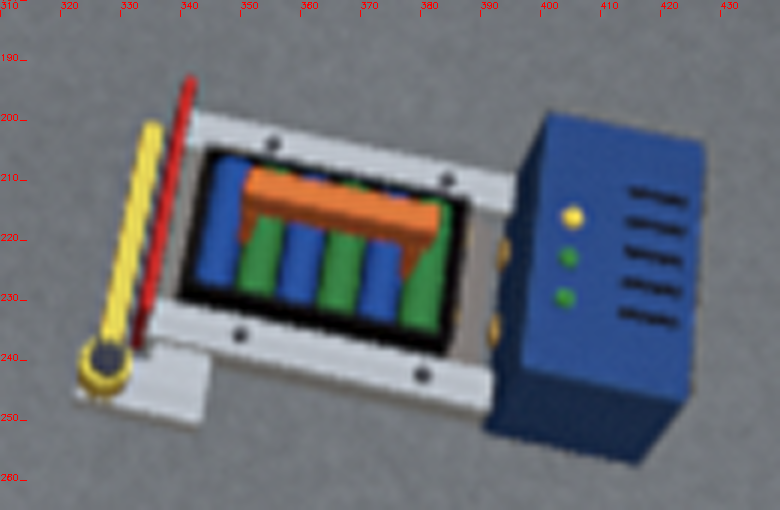

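The plate's top end is at (341,193) and the bar tip at (334.5,201), against predicted (340.9,191.8) and (335.8,199.6). The tray is home and the bar is shut, so I'm handing in.

```bash
python3 -c "
from h import *
st(); print(robot.hand_in())"
```

```text
t 23.65 p [ 0.5399 -0.1216  0.1563] zyaw 4.4 tilt [-0.0013  0.001 ] -0.0012 F [-0.1 -0.7  0.1] M [-0.05 -0.   -0.01] w 0.0003 q [-0.42  0.54  1.69  0.    0.91 -0.5 ]
the job is handed in; nothing more can be done
None
```

I turned the tray end for end in two grasps by its handle and slid it nose first under the rail lips. The red plate met the rail ends, with the push rising to about 18 N. I then swept the yellow bar shut with the closed fingers until it hit its stop at about 13 N. I handed in at 23.7 s with the arm clear of everything.

**Last checks:**
- **Plate and bar:** in the last scene picture the plate's far end and the bar tip were within about 2 px of where they should be when home and shut.
- **Bystanders:** the meter, switch box and mug look unmoved in the pictures; I did not measure them.
- **Top view:** the arm partly hid the cradle in the final top picture, so that check was only partial. What could be seen (part of the plate and the bar near its pivot) agreed.
- **Camera disagreement:** the wrist and top cameras differed by about 3 mm sideways. I trusted the wrist camera, and the tray slid in without noticeable side force.

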